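# Wind a battery pack home in the crank dock

## Task

Stand the yellow battery pack in the bay of the battery dock, between the two guide rods, and let go of it. Then take the crank by its spinning grip and wind it steadily clockwise (always slower than one turn a second), without letting go before the head's pad reaches the pack, until the pad presses the pack against the terminals with about 40 N; less than 28 N makes no contact and more than 55 N cracks the pack. Let go of the crank and leave everything else on the bench where it is.

Things in the scene. Friction and masses are not known exactly. Their poses are not given: they have to be found in the camera images.
- pack_mid (a point): centre (49 mm above the underside) of the loose yellow battery pack: grey box 80 (its x) x 70 (y) x 60 mm tall, yellow band; on top a yellow handle bar to pinch across x: 22 mm wide, 66 long (y), 20 high, its mid-height 39 mm above this point, its top 49 mm above, on two small posts
- pack: the same pack; origin at the centre of its underside, z up. 0.5 to 1 kg. Its +y and -y end faces are alike, with contacts: either way round in the dock is right
- dock: the battery dock, bolted down: aluminium base 140 (x) x 400 (y) x 12 mm; z up, y from the blue gearbox with the crank to the black terminal block. Two steel guide rods along y, 10 mm thick, 100 mm apart between centres, tops 28 mm above the base: the pack (its x along the dock's x) stands between them with 5 mm either side
- bay (a point): point on the bay floor (12 mm above the bench) where the centre of the pack's underside lies when fully home; axes as the dock's. The terminal face is 35 mm from it in +y. The bay is open above; at the start at least 125 mm of it in front of the terminals is free. A pack set down short of the terminals is pushed home by the head
- terminal: the black terminal block with brass strips at the +y end of the dock, fixed, 66 mm tall; origin under the middle of its face towards the bay, axes as the dock's
- head: the dock's red moving head, 120 mm wide, 52 tall, pushing a black pad on a brass plunger; origin: bottom of the red block's front, axes as the dock's. Travels +y 40 mm per crank turn. The pad face stands 35 mm ahead of the origin, give or take 8: the plunger is set anew each time, unmeasured. The pad yields on a spring, 8 N per mm, 14 mm at most
- crank (a joint): turn of the crank, rad, growing clockwise seen from above (vertical axis), 0 to 1.2 at the start. Turning it takes a steady 0.40 N m (7 N at the grip); it stays where it is left. Each newton of pad force adds 0.0064 N m (0.116 N at the grip), so 40 N adds 4.6 N. The pad meets the seated pack somewhere between 10.4 and 13.2 rad
- crank_axis (a point): point on the crank's vertical axis at the height of the grip's middle (142.5 mm above the bench), over the gearbox at the -y end of the dock (gearbox and crank arm stay below 116 mm)
- grip_mid (a point): middle of the crank's grip: upright black cylinder with an orange ring, 24 mm across, 55 mm tall (115 to 170 mm above the bench), spinning freely on its pin. It runs on a circle of 55 mm radius about the crank axis; a hand holding it need not turn
- spare: the other battery pack, same shape as the yellow one but with a blue band and blue handle; leave it standing. Origin: centre of its underside
- bottle: water bottle, 64 mm across, 190 mm tall, loose; origin under its centre
- brick: half brick 100 x 105 x 60 mm, loose; origin under its centre
- tape: roll of black tape lying flat, 100 mm across, 48 mm tall, loose; origin under its centre
- screwdriver: loose screwdriver lying on the bench, about 200 mm long
- headphones: loose black headphones with a red band lying on the bench, about 210 x 150 x 30 mm
- mug: loose blue mug, 80 mm across, 95 mm tall; origin under its centre
Things that resemble listed ones, but are neither listed nor needed, are in the scene too. Leave any orange or purple look-alike of the pack alone.

How it is judged (in metres and radians):
On the way, in this order (a step that is already met when the one before it is completed fails the run):
1. the yellow pack stands in the bay between the rods and is let go (x of pack_mid in the frame of bay between -0.012 and 0.012 m and y of pack_mid in the frame of bay between -0.062 and 0.006 m and z of pack_mid in the frame of bay between 0.044 and 0.054 m and angle between pack's own z axis and vertical below 0.06 rad and angle between the y axis of pack and the y axis of bay, either way round below 0.2 rad and contact force between the fingers and pack below 0.1 N), for 0.2 s.
2. the crank is wound until the pad presses the pack against the terminals with more than 28 N (contact force between head and pack above 28 N and contact force between terminal and pack above 24 N), for 0.1 s.
At the end, for the whole second after the job is handed in: the yellow pack stands upright on the bay floor within 5 mm of fully home along the dock, the pad pressing it with 28 to 55 N and it pressing the terminal block with more than 24 N, crank at rest and let go (all of step 2 and x of pack_mid in the frame of bay between -0.012 and 0.012 m and y of pack_mid in the frame of bay between -0.005 and 0.005 m and z of pack_mid in the frame of bay between 0.044 and 0.054 m and angle between pack's own z axis and vertical below 0.06 rad and angle between the y axis of pack and the y axis of bay, either way round below 0.2 rad and contact force between head and pack below 55 N and velocity of joint crank between -0.05 and 0.05 rad/s and linear speed of pack below 0.01 m/s); the robot touches nothing.
It fails at once if the pad presses the pack with more than 55 N (contact force between head and pack above 55 N).
It fails at once if the crank turns faster than 7 rad/s (about one turn a second) (velocity of joint crank above 7 rad/s or velocity of joint crank below -7 rad/s).
It fails at once if the hand leaves the grip (over 60 mm away) while the crank is between 2.5 and 9 rad, before the pad reaches the pack (value of joint crank between 2.5 and 9 rad and distance between the grasp point and grip_mid above 0.06 m).
It fails at once if the blue pack, bottle, brick, tape, screwdriver, headphones or mug is moved more than 30 mm (distance of any of spare, bottle, brick, tape, screwdriver, headphones, mug from where it was at the start of the episode above 0.03 m).
It also fails if it takes over 72 s, if anything falls off the work surface, if the arm or the gripper's body presses on something with over 40 N, if the wrist force passes 120 N, or if a joint passes its speed limit or range.

## Robot

A 6-joint arm with a two-finger parallel gripper is mounted at the origin on the work surface. World frame = base frame: x ahead of the robot, y to its left, z up, the work surface at z = 0. Lengths are in mm, angles in rad, forces in N, time in s.
With the tool pointing down it reaches from about 300 to 825 mm from the base axis. Payload 5.4 kg.
Tool frame: the origin (TCP) lies at the very end of the fingers, on their centre line; the grasp point (between the pads) lies 19 mm behind it (hold_point_z is the distance from the TCP to the grasp point, in mm); z points along the fingers, y is the line along which they close (so a half turn about z gives the same grasp; the last joint's range is limited). The gripper opens to 92 mm and grips with 3 to 60 N. Pads are 20 mm wide; open, the fingers measure 128 mm over their backs; the gripper's body (75 mm by 189 mm) begins 69 mm behind the grasp point.
Start: joints at [-0.21, 0.158, 1.597, -0, 1.386, -0.21], TCP at [574.984, -0.018, 214.601] pointing down, gripper open.
Joint ranges: [-2.91, 2.91], [-0.94, 2.29], [0.18, 2.7], [-1.29, 4.43], [0.17, 2.64], [-3, 3]. Speed limits (rad/s): [2.57, 2.57, 3.14, 3.14, 3.14, 3.14].

## Interface

Orientations are given as [roll, pitch, yaw] about the fixed x, y, z axes, in that order (R = Rz(yaw) Ry(pitch) Rx(roll)).
In Python, from bench import observe, snapshot, close_job, hold_point_z gives the robot as it stands.
- The arm moves only by the tool arm_command, never from a script. Its argument "moves" is a list of rows, each a list of 3 entries, a list of its own where there are three numbers: the turn, a rotation vector about the tool's x, y, z as a fraction of full scale, then the shift along the tool's x, y, z as a fraction of full scale, then the gripper's target within -1 to 1 (shut at 1, half-way at 0, fully open at -1). A call has exactly 10 rows; each row is the pose to reach, as a shift and turn from the pose commanded when the call began, along the tool's axes at that moment; what a row does not reach only later rows make up. Full scale, the value 1, is 1 m for a shift and 90 degrees for a turn. A row lasts 1/10 s, in which the tool goes at most 50 mm and 8.59 degrees, less where a joint would pass 70% of its speed; a pose out of reach is approached as far as the arm can. A call with a number of a shift or a turn outside -1 to 1 is refused whole. A call with a gripper value outside its range is refused whole. The fingers move at their own pace and stop on an object; "grip_force" is the grip in N (left out, the last holds). Time passes only in rows, so rows that repeat a pose let the fingers close, or fill a call up. It gives the time, the measured TCP pose, the force, the opening and the grip force at its end, in the units of the state.
- observe(): the state, without advancing time (a new reading comes with each control period).
- snapshot(name): name is "scene" or "side" or "wrist"; returns a dict with "img" (420x560x3 uint8, red, green, blue), "fx", "fy", "cx", "cy" (pixels), "R" (3x3) and "t" (3): a world point X has camera coordinates R X + t. Camera axes: x right, y down, z forward; pixel columns grow to the right and rows downward; lengths in mm; the calibration is good to about 2 mm. A picture is of the moment at which its call begins. There is no depth.
- close_job(): hands the job in; it is judged then, once.
The state is a dict: "t": time; "qpos": joint angles; "joint_vel": joint speeds; "effort": joint torques, N m; "ee_pos": TCP position; "eef_rot": TCP orientation; "force": force on the tool from outside, world axes, zero at the start; "moment": the same for the moment, N m; "gripper_width": finger opening in mm; "finger_force": force on a finger pad.
Only numpy, scipy, OpenCV 4.12 (cv2) and the standard library are available. Lean on these libraries where they do the work, as an engineer would, in place of code of your own. Each camera call takes 0.05 s, during which the arm holds its last target. There are 200 camera calls.

## Working session

There is one attempt and no reset: what is moved stays moved. The work goes in short steps, Python scripts to look and compute and a tool call to move; the robot and the scene stay as the last step left them, time stands still between calls to the robot, and variables do not carry over. Pictures are saved under pics/ and viewed, at most 10 in all, crops included, and the job is handed in when it is done.

Besides the shell and the picture viewer there is one more tool, called after "Request:" as a command line: name --argument value ..., lists and objects as JSON in quotes. arm_command: Moves the arm, as the interface text tells. Shift numbers are shares of 1 m and turn numbers shares of 90 degrees, none past 1 either way. Its arguments: {"type":"object","properties":{"moves":{"type":"array","items":{"type":"array"}},"grip_force":{"type":"number"}},"required":["moves"]}

```bash
mkdir -p pics; cat > h.py <<'E'
import numpy as np, cv2
from bench import observe, snapshot, close_job, hold_point_z
def save(s,n): cv2.imwrite('pics/'+n, cv2.cvtColor(s['img'],cv2.COLOR_RGB2BGR))
def ray(s,u,v,z):
    R=np.array(s['R']);t=np.array(s['t']);c=-R.T@t
    d=R.T@np.array([(u-s['cx'])/s['fx'],(v-s['cy'])/s['fy'],1])
    return (c+d*(z-c[2])/d[2])
def proj(s,X):
    p=np.array(s['R'])@np.array(X,float)+np.array(s['t']); return s['fx']*p[0]/p[2]+s['cx'],s['fy']*p[1]/p[2]+s['cy']
E
python3 - <<'E'
from h import *
import pickle
o=observe();print({k:np.round(v,3).tolist() for k,v in o.items()})
a=snapshot('scene');b=snapshot('side');w=snapshot('wrist')
pickle.dump((a,b,w),open('s0.pkl','wb'))
for s in(a,b,w): print(s['fx'],s['cx'],s['cy'],np.round(-np.array(s['R']).T@s['t']))
save(a,'scene0.png');save(b,'side0.png')
E
```

```text
{'t': 0.0, 'qpos': [-0.21, 0.159, 1.598, 0.0, 1.386, -0.21], 'joint_vel': [0.0, -0.002, 0.002, -0.0, -0.0, 0.001], 'effort': [0.0, -38.557, -32.21, 0.07, 0.038, -0.0], 'ee_pos': [574.378, 0.119, 213.629], 'eef_rot': [-3.14, -0.0, 1.571], 'force': [0.563, -1.091, 0.324], 'moment': [0.016, 0.004, -0.003], 'finger_force': 0.0, 'gripper_width': 92.134}
408.837352002327 281.1627201361298 210.2854037712667 [1257. -531.  975.]
456.68378626347817 277.04802307546436 199.57718740035827 [  342. -1095.  1027.]
355.5002054849514 279.6307107829026 207.4287868273562 [575.  85. 384.]
```

View pics/scene0.png

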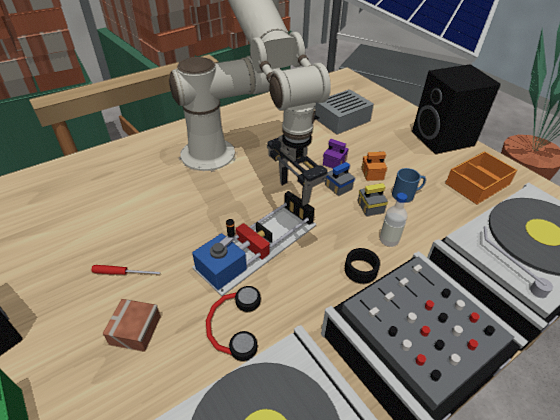

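View pics/side0.png

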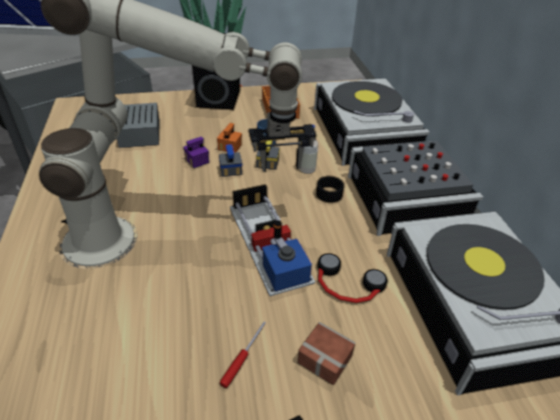

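The scene view shows four packs: purple (336,150), orange (374,163), blue spare (341,178) and yellow (373,198). The yellow turntable labels at (265,420) and (545,232) are not packs. I choose the one at (373,198). The dock runs from the gearbox (220,262) to the terminals (300,207), with the grip at (230,228). Next is a close crop to check this.

```bash
python3 - <<'E'
from h import *
import pickle
a,b,w=pickle.load(open('s0.pkl','rb'))
def crop(s,x,y,ww,hh,k): return cv2.resize(cv2.cvtColor(s['img'],cv2.COLOR_RGB2BGR)[y:y+hh,x:x+ww],None,fx=k,fy=k,interpolation=cv2.INTER_CUBIC)
cv2.imwrite('pics/c1.png',crop(a,185,145,225,150,3.5))
cv2.imwrite('pics/c2.png',crop(b,180,125,150,180,3.3))
for n,s in(('scene',a),('side',b)):
    hsv=cv2.cvtColor(s['img'],cv2.COLOR_RGB2HSV)
    m=cv2.inRange(hsv,(22,120,90),(34,255,255)); k,l,st,c=cv2.connectedComponentsWithStats(m)
    for i in range(1,k):
        if st[i,4]>15: print(n,st[i],c[i].round(1), ray(s,*c[i],80).round())
E
```

```text
scene [365 183  20  11 152] [374.6 188. ] [584. 335.  80.]
scene [359 191  29  17  79] [373.1 202.8] [635. 279.  80.]
scene [526 219  34  27 696] [543.5 231.6] [1019.  621.   80.]
scene [245 409  42  11 317] [265.3 415.1] [ 985. -366.   80.]
side [355  90  24  12 224] [366.6  95.7] [1101.  670.   80.]
side [266 140   6   5  27] [268.6 141.9] [601. 360.  80.]
side [268 158   9   3  21] [271.9 159.1] [593. 245.  80.]
side [465 247  40  29 872] [484.3 261.2] [1099. -342.   80.]
```

View pics/c1.png

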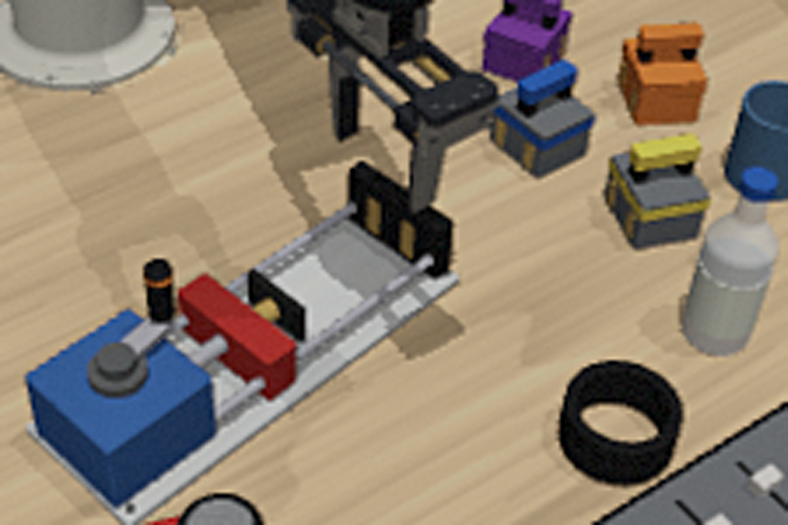

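View pics/c2.png

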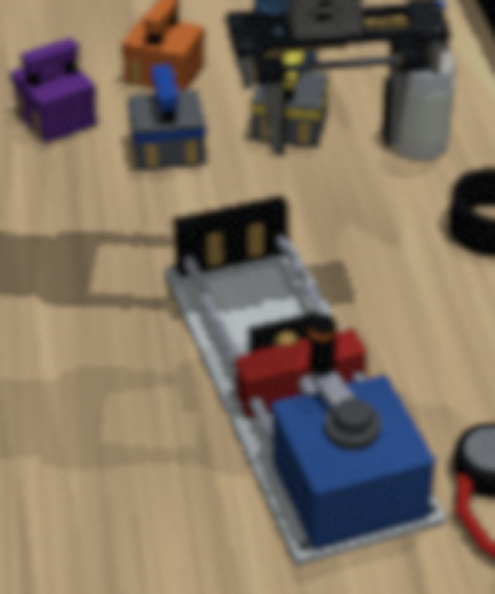

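The crops confirm the yellow-handled grey pack, with its handle top at about (375,187) in the scene view. It stands clear of the bottle. The dock base corners, terminals and orange grip ring are also visible.

```bash
python3 - <<'E'
from h import *
import pickle
a,b,w=pickle.load(open('s0.pkl','rb'))
A=lambda x,y:(185+x/3.5,145+y/3.5)
B=lambda x,y:(180+x/3.3,125+y/3.3)
for n,s,p,z in [('near',a,A(128,520),12),('left',a,A(30,430),12),('far',a,A(458,280),12),('near',b,B(300,555),12),('right',b,B(440,515),12),('left',b,B(170,268),12),
 ('grip ring',a,A(158,283),142),('ring',b,B(321,335),142),('griptop',a,A(158,265),170),('griptop',b,B(322,320),170),('axis',a,A(117,357),116),('axis',b,B(352,415),116),
 ('termTL',a,A(357,167),66),('termTR',a,A(450,218),66),('termL',b,B(178,220),66),('termR',b,B(284,203),66),
 ('headR',a,A(293,357),52+12),('headL',a,A(195,280),64),('headL b',b,B(240,355),64),('headR b',b,B(357,335),64)]:
  print(n,ray(s,*p,z).round(1)[:2])
hsv=cv2.cvtColor(a['img'],cv2.COLOR_RGB2HSV)
m=cv2.inRange(hsv,(22,120,60),(34,255,255)); m[:,400:]=0;m[195:]=0
# bright top face
r,c=np.nonzero(m);print(c.min(),c.max(),r.min(),r.max())
P=np.array([ray(a,x,y,98)[:2] for y,x in zip(r,c)])
v=a['img'][r,c].max(1);print(np.percentile(v,[10,50,90]));t=P[v>np.percentile(v,50)-15]
print(cv2.minAreaRect(P.astype(np.float32)),cv2.minAreaRect(t.astype(np.float32)))
E
```

```text
near [ 624.8 -277.9]
left [ 498.8 -302.6]
far [561.5 107.5]
near [ 495.4 -300.1]
right [ 622.7 -277.3]
left [427.2  86.8]
grip ring [ 523.1 -182.2]
ring [ 534.2 -172.5]
griptop [ 530.5 -184.2]
griptop [ 532.3 -183.8]
axis [ 553.  -238.4]
axis [ 547.6 -244.9]
termTL [427.3  84.6]
termTR [533.4 115.1]
termL [438.7  96.9]
termR [549.3 107.8]
headR [592.7 -98.3]
headL [ 469.3 -120.6]
headL b [ 472.9 -105.5]
headR b [584.3 -96.5]
275 384 158 194
[104.4 158.  198. ]
((464.5059814453125, 215.91708374023438), (394.8895263671875, 81.62076568603516), 35.16671371459961) ((597.3933715820312, 318.231201171875), (71.07228088378906, 36.43321990966797), 71.25825500488281)
```

Request:
arm_command --moves '[[[0, 0, 0.1], [0.04, 0, -0.03], -1], [[0, 0, 0.2], [0.09, 0.01, -0.05], -1], [[0, 0, 0.21], [0.14, 0.01, -0.05], -1], [[0, 0, 0.21], [0.19, 0.01, -0.05], -1], [[0, 0, 0.21], [0.24, 0.01, -0.05], -1], [[0, 0, 0.21], [0.24, 0.01, -0.05], -1], [[0, 0, 0.21], [0.24, 0.01, -0.05], -1], [[0, 0, 0.21], [0.24, 0.01, -0.05], -1], [[0, 0, 0.21], [0.24, 0.01, -0.05], -1], [[0, 0, 0.21], [0.24, 0.01, -0.05], -1]]' --grip_force 30

```text
t: 1.15
ee_pos: [585.3, 238.4, 264.7]
eef_rot: [3.141, 0.0, 1.239]
force: [-0.0, -0.2, 0.4]
gripper_width: 92.0
finger_force: 0.0
```

```bash
python3 - <<'E'
from h import *
import pickle
w=snapshot('wrist'); a=snapshot('scene');pickle.dump((w,a),open('s1.pkl','wb'))
o=observe();print(o['ee_pos'],o['eef_rot'])
print('bottle',ray(a,397,197,190),ray(a,391,243,0))
print('cam',-np.array(w['R']).T@w['t'],np.round(w['R'],2).tolist())
hsv=cv2.cvtColor(w['img'],cv2.COLOR_RGB2HSV)
m=cv2.inRange(hsv,(22,120,90),(34,255,255)); k,l,st,c=cv2.connectedComponentsWithStats(m)
for i in range(1,k):
    if st[i,4]>100:
        pts=np.argwhere(l==i)[:,::-1].astype(np.float32)
        P=np.array([ray(w,x,y,98)[:2] for x,y in pts],np.float32)
        print(st[i],c[i],cv2.minAreaRect(P))
save(w,'w1.png')
E
```

```text
[585.24901991 238.88694386 264.70790255] [3.14148406e+00 7.89770458e-06 1.23929930e+00]
bottle [732.1278452  254.46020472 190.        ] [ 7.49964024e+02  2.65729141e+02 -1.13686838e-13]
cam [612.65380142 319.06637648 435.14161772] [[0.95, -0.33, 0.0], [-0.31, -0.9, 0.3], [-0.1, -0.28, -0.96]]
[ 241   57   26   76 1879] [254.0777009   94.08728047] ((591.41552734375, 327.9787902832031), (64.86872100830078, 22.126785278320312), 70.36793518066406)
```

View pics/w1.png

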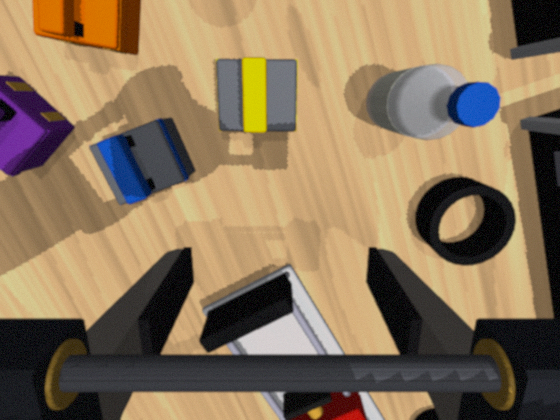

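The wrist view shows the yellow handle at (254,94), measuring 65 x 22 mm as it should. Its centre is (591,328) and its direction 70.4°. The bottle is at (733,258), about 30 mm clear of the gripper body. Now for the grasp, and a look at the starting wrist picture for the dock.

Request:
arm_command --moves '[[[0, 0, 0.007], [0.045, -0.012, -0.0], -1], [[0, 0, 0.007], [0.085, -0.023, 0.01], -1], [[0, 0, 0.007], [0.085, -0.023, 0.05], -1], [[0, 0, 0.007], [0.085, -0.023, 0.1], -1], [[0, 0, 0.007], [0.085, -0.023, 0.14], -1], [[0, 0, 0.007], [0.085, -0.023, 0.17], -1], [[0, 0, 0.007], [0.085, -0.023, 0.185], -1], [[0, 0, 0.007], [0.085, -0.023, 0.194], -1], [[0, 0, 0.007], [0.085, -0.023, 0.194], -1], [[0, 0, 0.007], [0.085, -0.023, 0.194], 1]]' --grip_force 40

```text
t: 2.25
ee_pos: [592.2, 328.2, 72.7]
eef_rot: [3.139, -0.002, 1.23]
force: [0.6, 0.1, 0.4]
gripper_width: 85.7
finger_force: 0.0
```

```bash
python3 - <<'E'
from h import *
import pickle
a,b,w=pickle.load(open('s0.pkl','rb'));save(w,'w0.png')
E
```

```text
(no output)
```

View pics/w0.png

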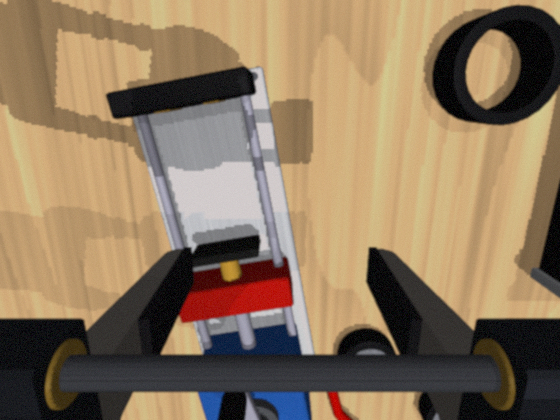

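The starting wrist view shows the dock clearly. The terminal's top front edge runs (118,116)–(255,95), the rods (150,140)–(180,240) and (250,120)–(276,255), and the pad front is at about (226,237).

Request:
arm_command --moves '[[[0, 0, 0], [0, 0, 0], 1], [[0, 0, 0], [0, 0, 0], 1], [[0, 0, 0], [0, 0, 0], 1], [[0, 0, 0], [0, 0, 0], 1], [[0, 0, 0], [0, 0, 0], 1], [[0, 0, 0], [0, 0, 0], 1], [[0, 0, 0], [0, 0, -0.02], 1], [[0, 0, 0], [0, 0, -0.05], 1], [[0, 0, 0], [0, 0, -0.09], 1], [[0, 0, 0], [0, 0, -0.12], 1]]'

```text
t: 3.25
ee_pos: [591.2, 328.0, 193.1]
eef_rot: [3.14, -0.001, 1.23]
force: [0.4, 0.7, 0.4]
gripper_width: 5.7
finger_force: 0.0
```

```bash
python3 - <<'E'
from h import *
import pickle
a,b,w=pickle.load(open('s0.pkl','rb'))
im=w['img'].astype(int)
# rods at z=40 tops : row profiles, find rod centres
g=cv2.cvtColor(w['img'],cv2.COLOR_RGB2GRAY).astype(int)
hsv=cv2.cvtColor(w['img'],cv2.COLOR_RGB2HSV)
for r in (140,170,200): print(r,g[r,135:300:1].tolist())
for n,p,z in [('L1',(150,140),38),('L2',(180,240),38),('R1',(250,120),38),('R2',(276,255),38),('T1',(118,116),66),('T2',(255,95),66),('T1',(118,116),78),('T2',(255,95),78),('pad',(194,243),60),('pad',(257,236),60),('baseR far',(263,68),12),('baseR',(313,350),12)]: print(n,ray(w,*p,z).round(1))
m=cv2.inRange(g.astype(np.uint8),0,45); m[130:]=0; m[:,300:]=0
k,l,st,c=cv2.connectedComponentsWithStats(m)
i=1+np.argmax(st[1:,4]);print(st[i]);pts=np.argwhere(l==i)[:,::-1].astype(np.float32)
print(cv2.boxPoints(cv2.minAreaRect(pts)))
o=observe();print(o['ee_pos'],o['eef_rot'],o['gripper_width'],o['force'])
E
```

```text
140 [124, 120, 122, 117, 121, 134, 136, 140, 127, 109, 107, 115, 123, 119, 116, 109, 103, 91, 83, 94, 111, 125, 130, 141, 144, 145, 149, 146, 144, 145, 144, 147, 150, 146, 146, 148, 150, 148, 145, 146, 149, 149, 147, 147, 148, 154, 150, 148, 147, 148, 151, 151, 151, 152, 153, 150, 150, 152, 149, 150, 150, 152, 154, 156, 154, 152, 150, 146, 148, 147, 151, 149, 147, 148, 150, 154, 151, 148, 147, 151, 149, 148, 149, 147, 151, 149, 153, 153, 153, 154, 151, 152, 149, 151, 149, 152, 152, 156, 151, 153, 154, 154, 156, 152, 151, 155, 156, 153, 149, 149, 149, 135, 124, 109, 96, 116, 143, 163, 173, 175, 166, 157, 140, 145, 172, 196, 208, 203, 203, 207, 205, 205, 206, 205, 201, 205, 207, 207, 188, 152, 119, 118, 128, 131, 129, 129, 126, 124, 123, 123, 125, 121, 124, 121, 120, 125, 120, 117, 114, 112, 113, 112, 116, 119, 117]
170 [178, 175, 177, 177, 172, 175, 172, 173, 169, 172, 169, 165, 169, 178, 188, 200, 189, 159, 123, 110, 116, 115, 120, 115, 104, 99, 87, 85, 106, 126, 137, 148, 159, 190, 202, 204, 204, 202, 205, 205, 203, 203, 205, 204, 204, 205, 203, 196, 180, 169, 169, 168, 171, 170, 17
[... 1236 characters left out ...]
, 187, 200, 203, 209, 204, 206, 207, 203, 204, 204, 206, 206, 206, 197, 176, 163, 172, 183, 183, 180, 177, 175, 171, 169, 172, 171, 174, 176, 177]
L1 [449.7  46.   38. ]
L2 [470.1 -57.8  38. ]
R1 [546.5  64.8  38. ]
R2 [570.8 -74.9  38. ]
T1 [434.2  69.7  66. ]
T2 [553.5  87.2  66. ]
T1 [439.5  70.3  78. ]
T2 [554.3  87.1  78. ]
pad [490.2 -51.9  60. ]
pad [552.5 -44.4  60. ]
baseR far [558.2 112.7  12. ]
baseR [ 616.5 -216.7   12. ]
[ 107   67  148   51 3938]
[[106.4294   93.03281]
 [250.15263  65.39372]
 [255.5164   93.28531]
 [111.79317 120.92439]]
[591.21037797 328.04811881 193.11767274] [ 3.14005575e+00 -1.22607154e-03  1.22999099e+00] 5.72540855009441 [0.41801176 0.72561907 0.35656474]
```

The fingers shut past the handle because I lifted too early: closing takes about 1 s. I'll open, look and grasp again.

Request:
arm_command --moves '[[[0, 0, 0], [-0.02, 0, -0.02], -1], [[0, 0, 0], [-0.06, 0, -0.04], -1], [[0, 0, 0], [-0.085, 0, -0.06], -1], [[0, 0, 0], [-0.085, 0, -0.06], -1], [[0, 0, 0], [-0.085, 0, -0.06], -1], [[0, 0, 0], [-0.085, 0, -0.06], -1], [[0, 0, 0], [-0.085, 0, -0.06], -1], [[0, 0, 0], [-0.085, 0, -0.06], -1], [[0, 0, 0], [-0.085, 0, -0.06], -1], [[0, 0, 0], [-0.085, 0, -0.06], -1]]'

```text
t: 4.25
ee_pos: [562.3, 248.0, 250.3]
eef_rot: [-3.141, 0.0, 1.23]
force: [-0.1, -0.2, 0.2]
gripper_width: 83.9
finger_force: 0.0
```

```bash
python3 - <<'E'
from h import *
import pickle
w0=pickle.load(open('s0.pkl','rb'))[2]
print('bay axis',[((ray(w0,l,r,36)+ray(w0,q,r2,36))/2).round(1).tolist() for l,r,q,r2 in [(149,140,252,140),(158,170,259,170),(166.5,200,264,200)]])
for q in [(149,140),(166.5,200),(252,140),(264,200)]: print(ray(w0,*q,36).round(1))
w=snapshot('wrist')
o=observe();print(o['ee_pos'],o['eef_rot'],o['gripper_width'])
hsv=cv2.cvtColor(w['img'],cv2.COLOR_RGB2HSV)
m=cv2.inRange(hsv,(22,120,90),(34,255,255)); k,l,st,c=cv2.connectedComponentsWithStats(m)
for i in range(1,k):
    if st[i,4]>100:
        pts=np.argwhere(l==i)[:,::-1].astype(np.float32)
        P=np.array([ray(w,x,y,98)[:2] for x,y in pts],np.float32)
        print(st[i],c[i],cv2.minAreaRect(P))
E
```

```text
bay axis [[497.9, 45.8, 36.0], [503.9, 16.3, 36.0], [509.0, -14.7, 36.0]]
[448.   45.7  36. ]
[459.3 -14.7  36. ]
[547.8  45.8  36. ]
[558.7 -14.6  36. ]
[562.29920902 247.88318874 250.37879222] [-3.14131055e+00  1.76958850e-04  1.23011143e+00] 87.67224061780995
[ 268   57   26   79 2025] [280.55506173  95.85234568] ((591.3798217773438, 328.11810302734375), (64.53933715820312, 22.242849349975586), 70.53543853759766)
```

The pack is undisturbed, and the handle again measures (591.4,328.1) at 70.5°. Re-grasping, with enough time to close.

Request:
arm_command --moves '[[[0, 0, 0], [0.045, 0, 0], -1], [[0, 0, 0], [0.085, 0, 0.01], -1], [[0, 0, 0], [0.085, 0, 0.06], -1], [[0, 0, 0], [0.085, 0, 0.1], -1], [[0, 0, 0], [0.085, 0, 0.14], -1], [[0, 0, 0], [0.085, 0, 0.165], -1], [[0, 0, 0], [0.085, 0, 0.18], -1], [[0, 0, 0], [0.085, 0, 0.18], 0], [[0, 0, 0], [0.085, 0, 0.18], 1], [[0, 0, 0], [0.085, 0, 0.18], 1]]' --grip_force 40

```text
t: 5.3
ee_pos: [592.4, 328.4, 73.1]
eef_rot: [3.138, -0.003, 1.23]
force: [-0.0, 0.1, -0.3]
gripper_width: 69.8
finger_force: 0.0
```

Request:
arm_command --moves '[[[0, 0, 0], [0, 0, 0], 1], [[0, 0, 0], [0, 0, 0], 1], [[0, 0, 0], [0, 0, 0], 1], [[0, 0, 0], [0, 0, 0], 1], [[0, 0, 0], [0, 0, 0], 1], [[0, 0, 0], [0, 0, 0], 1], [[0, 0, 0], [0, 0, 0], 1], [[0, 0, 0], [0, 0, 0], 1], [[0, 0, 0], [0, 0, 0], 1], [[0, 0, 0], [0, 0, 0], 1]]'

```text
t: 6.3
ee_pos: [591.1, 327.8, 70.6]
eef_rot: [3.141, -0.0, 1.23]
force: [3.7, -0.7, -1.7]
gripper_width: 21.9
finger_force: 40.0
```

Request:
arm_command --moves '[[[0, 0, 0], [0, 0, -0.02], 1], [[0, 0, 0], [0, 0, -0.06], 1], [[0, 0, 0], [0, 0, -0.1], 1], [[0, 0, 0], [0, 0, -0.14], 1], [[0, 0, 0], [0, 0, -0.16], 1], [[0, 0, -0.05], [-0.03, 0.002, -0.16], 1], [[0, 0, -0.1], [-0.07, 0.004, -0.16], 1], [[0, 0, -0.15], [-0.11, 0.007, -0.16], 1], [[0, 0, -0.2], [-0.15, 0.01, -0.16], 1], [[0, 0, -0.25], [-0.19, 0.012, -0.16], 1]]'

```text
t: 7.3
ee_pos: [535.9, 143.6, 228.1]
eef_rot: [-3.136, -0.0, 1.626]
force: [0.4, 0.3, -6.7]
gripper_width: 21.8
finger_force: 40.0
```

Request:
arm_command --moves '[[[0, 0, -0.04], [-0.035, -0.012, 0], 1], [[0, 0, -0.08], [-0.07, -0.024, 0], 1], [[0, 0, -0.081], [-0.1, -0.036, 0], 1], [[0, 0, -0.081], [-0.115, -0.042, 0], 1], [[0, 0, -0.081], [-0.123, -0.042, 0.0], 1], [[0, 0, -0.081], [-0.123, -0.042, 0.01], 1], [[0, 0, -0.081], [-0.123, -0.042, 0.03], 1], [[0, 0, -0.081], [-0.123, -0.042, 0.05], 1], [[0, 0, -0.081], [-0.123, -0.042, 0.06], 1], [[0, 0, -0.081], [-0.123, -0.042, 0.06], 1]]'

```text
t: 8.3
ee_pos: [501.2, 21.0, 167.9]
eef_rot: [-3.137, -0.002, 1.751]
force: [-0.3, 0.3, -7.2]
gripper_width: 21.3
finger_force: 40.0
```

```bash
python3 - <<'E'
from h import *
import pickle
o=observe();print(o['ee_pos'],o['eef_rot'],o['gripper_width'],o['force'])
s=[snapshot(n) for n in('wrist','side','scene')];pickle.dump(s,open('s2.pkl','wb'))
w,b,a=s
def c(s,x,y,ww,hh,W,H): return cv2.resize(cv2.cvtColor(s['img'],cv2.COLOR_RGB2BGR)[y:y+hh,x:x+ww],(W,H),interpolation=cv2.INTER_CUBIC)
top=np.hstack([c(b,190,150,160,160,400,400),c(a,200,150,160,160,400,400)])
cv2.imwrite('pics/m2.png',top);save(w,'w2.png')
E
```

```text
[501.20819512  21.01863804 167.90486596] [-3.13653545e+00 -2.47949021e-03  1.75091604e+00] 21.26893530354973 [-0.34611264  0.2526788  -7.21411861]
```

View pics/w2.png

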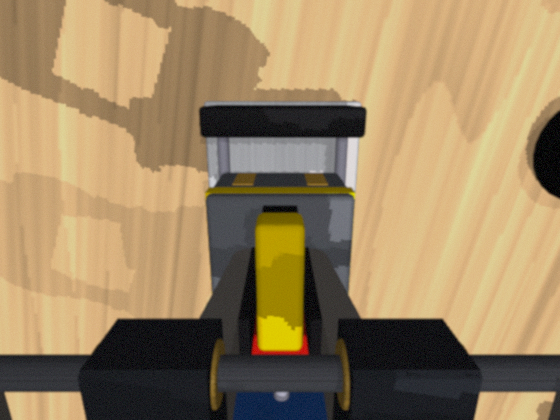

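The wrist view shows the pack's yaw aligned with the dock. The pack is at column 281 and the rods (223, 343) centre on 283, so the lateral error is 1–2 mm. Descending to just above the rods and letting it settle.

Request:
arm_command --moves '[[[0, 0, 0], [0, 0, 0], 1], [[0, 0, 0], [0, 0, 0.01], 1], [[0, 0, 0], [0, 0, 0.025], 1], [[0, 0, 0], [0, 0, 0.04], 1], [[0, 0, 0], [0, 0, 0.05], 1], [[0, 0, 0], [0, 0, 0.05], 1], [[0, 0, 0], [0, 0, 0.05], 1], [[0, 0, 0], [0, 0, 0.05], 1], [[0, 0, 0], [0, 0, 0.05], 1], [[0, 0, 0], [0, 0, 0.05], 1]]'

```text
t: 9.45
ee_pos: [503.4, 19.7, 121.2]
eef_rot: [3.14, 0.0, 1.75]
force: [-0.1, 0.5, -7.3]
gripper_width: 21.7
finger_force: 40.0
```

```bash
python3 - <<'E'
from h import *
o=observe();print(o['ee_pos'],o['eef_rot'],o['gripper_width'],o['force'])
w=snapshot('wrist');g=cv2.cvtColor(w['img'],cv2.COLOR_RGB2GRAY)
print(w['cx']);save(w,'w3.png')
# terminal top: dark columns extent; pack yellow band extent
hsv=cv2.cvtColor(w['img'],cv2.COLOR_RGB2HSV)
ye=cv2.inRange(hsv,(22,120,60),(34,255,255));r,c=np.nonzero(ye)
for row in range(60,230,10):
  y=c[r==row]; d=np.nonzero(g[row,180:390]<45)[0]+180
  print(row,(y.min(),y.max(),len(y)) if len(y) else None,(d.min(),d.max(),len(d)) if len(d) else None)
for row in (100,110,120,130,140,150): print(row,g[row,200:250].tolist(),g[row,315:370].tolist())
E
```

```text
[503.42847949  19.67145138 121.23985919] [3.14047944e+00 4.46917756e-04 1.74988384e+00] 21.715727504461377 [-0.05635361  0.4525294  -7.3299252 ]
279.6307107829026
60 None None
70 None None
80 None None
90 None None
100 None None
110 None (np.int64(180), np.int64(378), 199)
120 None (np.int64(180), np.int64(378), 199)
130 None (np.int64(180), np.int64(377), 197)
140 None (np.int64(182), np.int64(374), 193)
150 None None
160 None None
170 None None
180 (np.int64(244), np.int64(253), 3) (np.int64(267), np.int64(337), 6)
190 (np.int64(207), np.int64(351), 145) None
200 None None
210 None (np.int64(263), np.int64(296), 34)
220 (np.int64(257), np.int64(302), 46) None
100 [147, 148, 144, 144, 145, 151, 149, 148, 148, 149, 146, 146, 147, 146, 147, 148, 146, 152, 150, 148, 148, 147, 144, 147, 150, 150, 149, 149, 147, 148, 148, 147, 141, 148, 152, 147, 146, 145, 145, 146, 149, 151, 151, 151, 146, 141, 147, 149, 147, 146] [148, 146, 144, 142, 146, 144, 141, 144, 145, 149, 150, 144, 149, 146, 144, 144, 140, 145, 141, 141, 145, 143, 138, 144, 142, 143, 141, 141, 143, 144, 147, 147, 146, 147, 147,
[... 1628 characters left out ...]
1, 24, 21, 29, 19, 24, 28, 24, 30, 28, 27, 28, 24, 28, 17, 23, 23, 25, 28, 17, 26, 22, 12, 16, 15, 19, 15, 16, 20, 21, 27, 24, 28, 20, 22, 25, 28, 14, 23, 19, 28, 18, 23]
150 [166, 154, 125, 116, 115, 127, 127, 132, 134, 135, 128, 126, 118, 107, 103, 105, 133, 156, 168, 170, 167, 165, 167, 165, 170, 167, 171, 168, 164, 169, 167, 164, 166, 166, 166, 167, 168, 166, 163, 165, 158, 165, 169, 173, 171, 169, 167, 170, 167, 168] [169, 164, 166, 163, 164, 164, 168, 169, 169, 171, 167, 164, 161, 159, 155, 147, 136, 136, 136, 136, 134, 139, 145, 139, 142, 129, 108, 89, 100, 103, 114, 120, 127, 132, 131, 132, 129, 125, 120, 121, 141, 177, 209, 225, 225, 226, 226, 226, 226, 222, 218, 203, 196, 204, 208]
```

Terminal, rods and pack all centre on column 279 to within 1 px. Lowering and letting go.

Request:
arm_command --moves '[[[0, 0, 0], [0, 0, 0.008], 1], [[0, 0, 0], [0, 0, 0.016], 1], [[0, 0, 0], [0, 0, 0.024], 1], [[0, 0, 0], [0, 0, 0.031], 1], [[0, 0, 0], [0, 0, 0.035], 1], [[0, 0, 0], [0, 0, 0.037], 1], [[0, 0, 0], [0, 0, 0.038], 1], [[0, 0, 0], [0, 0, 0.038], 1], [[0, 0, 0], [0, 0, 0.038], 1], [[0, 0, 0], [0, 0, 0.038], 1]]'

```text
t: 10.5
ee_pos: [503.1, 19.8, 83.0]
eef_rot: [3.141, -0.0, 1.75]
force: [-2.4, 1.9, -2.2]
gripper_width: 21.5
finger_force: 40.0
```

Request:
arm_command --moves '[[[0, 0, 0], [0, 0, 0], 0.3], [[0, 0, 0], [0, 0, 0], -0.5], [[0, 0, 0], [0, 0, 0], -1], [[0, 0, 0], [0, 0, 0], -1], [[0, 0, 0], [0, 0, 0], -1], [[0, 0, 0], [0, 0, 0], -1], [[0, 0, 0], [0, 0, -0.02], -1], [[0, 0, 0], [0, 0, -0.06], -1], [[0, 0, 0], [0, 0, -0.1], -1], [[0, 0, 0], [0, 0, -0.13], -1]]'

```text
t: 11.5
ee_pos: [503.6, 19.6, 215.3]
eef_rot: [3.139, 0.001, 1.75]
force: [0.4, -0.4, 0.2]
gripper_width: 91.8
finger_force: 0.0
```

```bash
python3 - <<'E'
from h import *
o=observe();print(o['ee_pos'],o['eef_rot'],o['gripper_width'],o['force'])
w=snapshot('wrist');a=snapshot('scene');b=snapshot('side')
hsv=cv2.cvtColor(w['img'],cv2.COLOR_RGB2HSV)
m=cv2.inRange(hsv,(22,120,90),(34,255,255)); k,l,st,c=cv2.connectedComponentsWithStats(m)
for i in range(1,k):
    if st[i,4]>200:
        P=np.array([ray(w,x,y,110)[:2] for y,x in np.argwhere(l==i)],np.float32)
        print(st[i],c[i],cv2.minAreaRect(P))
for n,s in(('a',a),('b',b)):
    hsv=cv2.cvtColor(s['img'],cv2.COLOR_RGB2HSV)
    m=cv2.inRange(hsv,(5,170,70),(17,255,255)); k,l,st,c=cv2.connectedComponentsWithStats(m)
    for i in range(1,k):
        if st[i,4]>3 and 200<c[i][0]<330 and 190<c[i][1]<260: print(n,st[i],c[i],ray(s,*c[i],142.5))
def c(s,x,y,ww,hh,W,H): return cv2.resize(cv2.cvtColor(s['img'],cv2.COLOR_RGB2BGR)[y:y+hh,x:x+ww],(W,H),interpolation=cv2.INTER_CUBIC)
cv2.imwrite('pics/m3.png',np.hstack([c(b,210,170,120,120,400,400),c(a,190,170,120,120,400,400)]))
E
```

```text
[503.63008775  19.62986841 215.2751844 ] [3.13912635e+00 9.76726333e-04 1.74985691e+00] 91.81140854694866 [ 0.3711241  -0.36613809  0.19935537]
[233 150  92   7 203] [279.24137931 152.5862069 ] ((495.71868896484375, 62.68314743041992), (70.72034454345703, 4.651155948638916), 10.26528263092041)
[ 265  162   28   80 2147] [278.39683279 200.88821612] ((502.9703369140625, 23.031749725341797), (22.033945083618164, 66.75568389892578), 9.60181999206543)
a [226 224   8   3  15] [229.93333333 225.2       ] [ 520.91914173 -181.63194561  142.5       ]
b [275 226   5   2   6] [276.83333333 226.66666667] [ 532.76241478 -173.38892193  142.5       ]
```

View pics/m3.png

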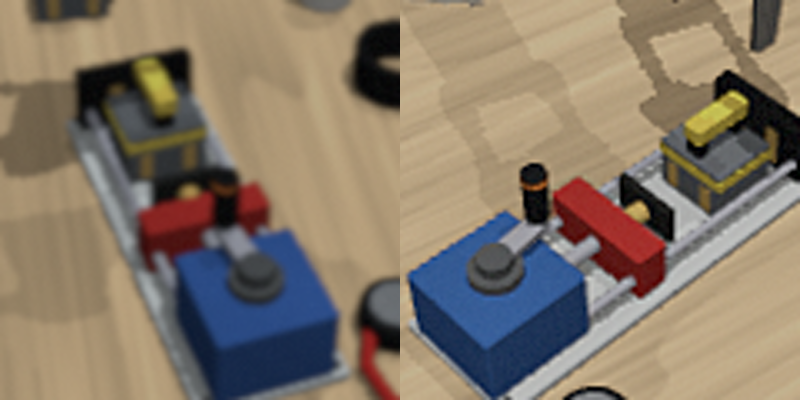

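The pack now stands between the rods, with its centre about (503,22). The grip is at about (531,-184). Moving along the dock axis to look at the crank from above.

Request:
arm_command --moves '[[[0, 0, 0], [-0.03, 0, -0.03], -1], [[0, 0, 0], [-0.075, 0, -0.05], -1], [[0, 0, 0], [-0.12, 0, -0.05], -1], [[0, 0, 0], [-0.165, 0, -0.05], -1], [[0, 0, 0], [-0.21, 0, -0.05], -1], [[0, 0, 0], [-0.255, 0, -0.05], -1], [[0, 0, 0], [-0.285, 0, -0.05], -1], [[0, 0, 0], [-0.3, 0, -0.05], -1], [[0, 0, 0], [-0.3, 0, -0.05], -1], [[0, 0, 0], [-0.3, 0, -0.05], -1]]'

```text
t: 12.65
ee_pos: [556.2, -274.1, 261.7]
eef_rot: [-3.141, -0.002, 1.75]
force: [-0.0, 0.4, 0.1]
gripper_width: 92.0
finger_force: 0.0
```

```bash
python3 - <<'E'
from h import *
import pickle
w=snapshot('wrist');pickle.dump(w,open('s4.pkl','wb'))
o=observe();print(o['ee_pos'],o['eef_rot'],(-np.array(w['R']).T@w['t']).round())
save(w,'w4.png')
E
```

```text
[ 556.34631238 -273.75280224  262.15477988] [-3.14107371e+00 -1.26884264e-03  1.75121058e+00] [ 541. -191.  432.]
```

View pics/w4.png

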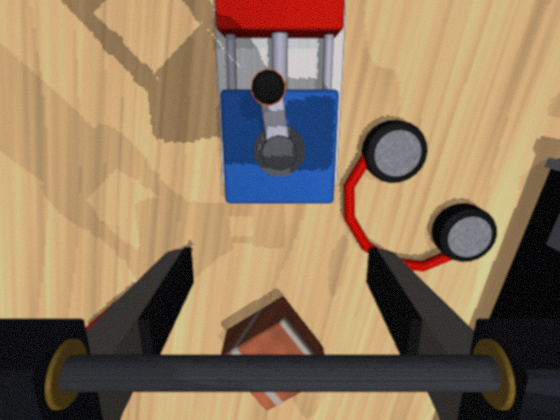

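The view from above shows the grip top at (268,86) and the hub cap at (279,152). The headphones and brick are clear of the dock and low.

```bash
python3 - <<'E'
from h import *
import pickle
w=pickle.load(open('s4.pkl','rb'))
g=cv2.cvtColor(w['img'],cv2.COLOR_RGB2GRAY)
m=(g<38).astype(np.uint8);m[:60]=0;m[115:]=0;m[:,:245]=0;m[:,300:]=0
k,l,st,c=cv2.connectedComponentsWithStats(m);i=1+np.argmax(st[1:,4]);print(st[i],c[i])
G=ray(w,c[i][0],c[i][1],170);print('grip',G.round(1))
hs=cv2.cvtColor(w['img'],cv2.COLOR_RGB2HSV);m=((hs[...,1]<60)&(g<125)).astype(np.uint8);m[:125]=0;m[180:]=0;m[:,:245]=0;m[:,320:]=0
m=cv2.morphologyEx(m,cv2.MORPH_OPEN,np.ones((7,7)));k,l,st,c=cv2.connectedComponentsWithStats(m);j=1+np.argmax(st[1:,4]);print(st[j],c[j])
for p in (c[j],(279,152)):
  for z in (100,108,116):
    H=ray(w,*p,z);print(z,H.round(1),np.linalg.norm((G-H)[:2]).round(1))
s=np.array([-.179,.984])
for n,z,p in [('boxL',82,(226,201)),('boxR',82,(333,201)),('boxL2',82,(222,91)),('boxR2',82,(337,91))]: print(n,ray(w,*p,z).round(1))
E
```

```text
[253  71  31  33 795] [267.77484277  86.72704403]
grip [ 531.9 -184.6  170. ]
[ 255  131   49   44 1669] [279.41761534 152.86279209]
100 [ 550.  -238.8  100. ] 57.1
108 [ 549.8 -237.6  108. ] 55.9
116 [ 549.6 -236.5  116. ] 54.8
100 [ 549.5 -238.1  100. ] 56.3
108 [ 549.3 -236.9  108. ] 55.1
116 [ 549.1 -235.8  116. ] 54.0
boxL [ 505.4 -299.7   82. ]
boxR [ 613.4 -280.1   82. ]
boxL2 [ 487.2 -194.1   82. ]
boxR2 [ 593.2 -174.8   82. ]
```

Request:
arm_command --moves '[[[0, 0, 0], [0.04, -0.004, 0], -1], [[0, 0, 0], [0.08, -0.008, 0], -1], [[0, 0, 0], [0.094, -0.008, 0.01], -1], [[0, 0, 0], [0.094, -0.008, 0.05], -1], [[0, 0, 0], [0.094, -0.008, 0.09], -1], [[0, 0, 0], [0.094, -0.008, 0.12], -1], [[0, 0, 0], [0.094, -0.008, 0.135], -1], [[0, 0, 0], [0.094, -0.008, 0.135], -1], [[0, 0, 0], [0.094, -0.008, 0.135], 0], [[0, 0, 0], [0.094, -0.008, 0.135], 1]]' --grip_force 40

```text
t: 13.7
ee_pos: [533.2, -185.0, 130.0]
eef_rot: [3.139, 0.003, 1.75]
force: [1.1, -0.1, -0.0]
gripper_width: 77.7
finger_force: 0.0
```

Request:
arm_command --moves '[[[0, 0, 0], [0, 0, 0], 1], [[0, 0, 0], [0, 0, 0], 1], [[0, 0, 0], [0, 0, 0], 1], [[0, 0, 0], [0, 0, 0], 1], [[0, 0, 0], [0, 0, 0], 1], [[0, 0, 0], [0, 0, 0], 1], [[0, 0, 0], [0, 0, 0], 1], [[0, 0, 0], [0, 0, 0], 1], [[0, 0, 0], [0, 0, 0], 1], [[0, 0, 0], [0, 0, 0], 1]]'

```text
t: 14.7
ee_pos: [531.5, -184.4, 127.5]
eef_rot: [-3.141, -0.0, 1.75]
force: [-3.2, -0.6, 1.7]
gripper_width: 23.3
finger_force: 40.0
```

```bash
cat >> h.py <<'E'
def rows(phi,tot,n=10):
    t=np.linspace(tot/n,tot,n); return np.round(.055*np.c_[np.cos(phi+t)-np.cos(phi),np.sin(phi+t)-np.sin(phi)],4).tolist()
AX=np.array([549.5,-236.7])
def where():
    o=observe();p=np.array(o['ee_pos'])[:2]-AX
    print('r',np.hypot(*p).round(1),'ang deg',np.degrees(np.arctan2(p[1],p[0])).round(1),o['ee_pos'].round(1) if hasattr(o['ee_pos'],'round') else o['ee_pos'],'F',np.round(o['force'],1),'w',o['gripper_width'],o['finger_force'])
def pack(save_=None):
    w=snapshot('wrist')
    hsv=cv2.cvtColor(w['img'],cv2.COLOR_RGB2HSV);u=np.array([-.179,.984])
    for n,lo,hi,z in (('handle',(22,120,70),(34,255,255),110),('red',(0,150,60),(8,255,255),64)):
        m=cv2.inRange(hsv,lo,hi);k,l,st,c=cv2.connectedComponentsWithStats(m);i=1+np.argmax(st[1:,4])
        P=np.array([ray(w,x,y,z)[:2] for y,x in np.argwhere(l==i)]);q=P@u;e=np.percentile(q,[.5,99.5])
        print(n,st[i],'ylong',e.round(1),'mid',e.mean().round(1))
    if save_: save(w,save_)
E
python3 - <<'E'
from h import *
where();pack()
print(rows(-.147,np.pi)); print(rows(-.147,.2*10))
E
```

```text
r 55.3 ang deg 109.0 [ 531.5 -184.4  127.5] F [-3.2 -0.6  1.7] w 23.330355861461097 40.00007450580597
handle [285  53  18  37 512] ylong [-187.5 -170.8] mid -179.1
red [ 198   93  189   55 9750] ylong [-222.5 -189.5] mid -206.0
[[-0.0002, 0.0172], [-0.0057, 0.0335], [-0.0159, 0.0473], [-0.0299, 0.0573], [-0.0464, 0.0625], [-0.0636, 0.0623], [-0.0799, 0.0568], [-0.0937, 0.0466], [-0.1037, 0.0325], [-0.1088, 0.0161]]
[[0.0005, 0.011], [-0.0012, 0.0218], [-0.005, 0.0321], [-0.0107, 0.0415], [-0.0182, 0.0495], [-0.0272, 0.0558], [-0.0372, 0.0603], [-0.0479, 0.0627], [-0.0589, 0.0629], [-0.0697, 0.0609]]
```

Request:
arm_command --moves '[[[0, 0, 0], [-0.0002, 0.0172, 0], 1], [[0, 0, 0], [-0.0057, 0.0335, 0], 1], [[0, 0, 0], [-0.0159, 0.0473, 0], 1], [[0, 0, 0], [-0.0299, 0.0573, 0], 1], [[0, 0, 0], [-0.0464, 0.0625, 0], 1], [[0, 0, 0], [-0.0636, 0.0623, 0], 1], [[0, 0, 0], [-0.0799, 0.0568, 0], 1], [[0, 0, 0], [-0.0937, 0.0466, 0], 1], [[0, 0, 0], [-0.1037, 0.0325, 0], 1], [[0, 0, 0], [-0.1088, 0.0161, 0], 1]]'

```text
t: 15.75
ee_pos: [569.3, -287.7, 127.6]
eef_rot: [3.136, -0.001, 1.75]
force: [6.8, 5.5, -1.2]
gripper_width: 23.1
finger_force: 40.0
```

```bash
python3 -c "
from h import *
where()"
```

```text
r 54.7 ang deg -68.8 [ 569.3 -287.7  127.6] F [ 6.8  5.5 -1.2] w 23.077432434254103 39.99984920024872
```

Request:
arm_command --moves '[[[0, 0, 0], [0.0002, -0.0172, 0], 1], [[0, 0, 0], [0.0057, -0.0335, 0], 1], [[0, 0, 0], [0.0159, -0.0473, 0], 1], [[0, 0, 0], [0.0299, -0.0573, 0], 1], [[0, 0, 0], [0.0464, -0.0625, 0], 1], [[0, 0, 0], [0.0636, -0.0623, 0], 1], [[0, 0, 0], [0.0799, -0.0568, 0], 1], [[0, 0, 0], [0.0937, -0.0466, 0], 1], [[0, 0, 0], [0.1037, -0.0325, 0], 1], [[0, 0, 0], [0.1088, -0.0161, 0], 1]]'

```text
t: 16.75
ee_pos: [530.4, -184.6, 127.5]
eef_rot: [-3.137, 0.001, 1.75]
force: [-6.4, -6.8, 1.2]
gripper_width: 23.6
finger_force: 40.0
```

```bash
python3 -c "
from h import *
where();pack('w5.png');print(rows(-.147,2.2));print(rows(-.147+2.2,1.0))"
```

```text
r 55.5 ang deg 110.1 [ 530.4 -184.6  127.5] F [-6.4 -6.8  1.2] w 23.593324790675677 39.9990838766098
handle [291   0  15  21 255] ylong [-156.3 -147.9] mid -152.1
red [  199    22   199    63 11661] ylong [-183.6 -149.4] mid -166.5
[[0.0004, 0.0121], [-0.0018, 0.0239], [-0.0065, 0.035], [-0.0135, 0.0449], [-0.0225, 0.0529], [-0.0331, 0.0588], [-0.0447, 0.0622], [-0.0567, 0.063], [-0.0687, 0.0612], [-0.0799, 0.0568]]
[[-0.0047, -0.0028], [-0.0092, -0.006], [-0.0133, -0.0097], [-0.017, -0.0138], [-0.0202, -0.0182], [-0.0231, -0.0229], [-0.0254, -0.0279], [-0.0272, -0.0331], [-0.0285, -0.0384], [-0.0293, -0.0439]]
```

View pics/w5.png

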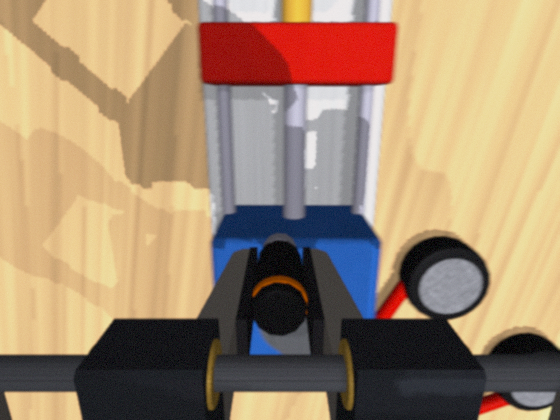

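This view shows the fingers holding the grip and the head advanced 40 mm after one turn. The pack is now out of the wrist view, so I'll track its handle numerically in the scene and side pictures.

```bash
cat >> h.py <<'E'
def track():
    u=np.array([-.179,.984]);out=[]
    for n,box in (('scene',(260,330,180,250)),('side',(225,290,165,235))):
        s=snapshot(n);hsv=cv2.cvtColor(s['img'],cv2.COLOR_RGB2HSV);m=cv2.inRange(hsv,(22,110,70),(34,255,255))
        z=np.zeros_like(m);z[box[2]:box[3],box[0]:box[1]]=m[box[2]:box[3],box[0]:box[1]]
        k,l,st,c=cv2.connectedComponentsWithStats(z);i=1+np.argmax(st[1:,4])
        out.append((n,st[i].tolist(),c[i].round(2).tolist(),(ray(s,*c[i],105)[:2]@u).round(2)))
    print(out)
E
python3 -c "
from h import *
track()"
```

```text
[('scene', [275, 197, 20, 17, 178], [284.48, 204.93], np.float64(-72.36)), ('side', [250, 187, 12, 11, 89], [255.06, 191.73], np.float64(-52.68))]
```

Request:
arm_command --moves '[[[0, 0, 0], [0.0004, 0.0121, 0], 1], [[0, 0, 0], [-0.0018, 0.0239, 0], 1], [[0, 0, 0], [-0.0065, 0.035, 0], 1], [[0, 0, 0], [-0.0135, 0.0449, 0], 1], [[0, 0, 0], [-0.0225, 0.0529, 0], 1], [[0, 0, 0], [-0.0331, 0.0588, 0], 1], [[0, 0, 0], [-0.0447, 0.0622, 0], 1], [[0, 0, 0], [-0.0567, 0.063, 0], 1], [[0, 0, 0], [-0.0687, 0.0612, 0], 1], [[0, 0, 0], [-0.0799, 0.0568, 0], 1]]'

```text
t: 17.9
ee_pos: [602.0, -250.5, 127.5]
eef_rot: [3.14, -0.006, 1.75]
force: [-0.8, 9.2, 3.7]
gripper_width: 23.7
finger_force: 40.0
```

```bash
python3 -c "
from h import *
where();track();p=-.147+2.2
for i in range(7): print(i,rows(p,.4));p+=.4"
```

```text
r 54.3 ang deg -14.7 [ 602.  -250.5  127.5] F [-0.8  9.2  3.7] w 23.669003081527684 40.00093460083008
[('scene', [276, 196, 19, 17, 179], [285.29, 204.23], np.float64(-68.28)), ('side', [249, 186, 13, 18, 144], [255.97, 194.37], np.float64(-66.34))]
0 [[-0.0019, -0.0011], [-0.0038, -0.0022], [-0.0056, -0.0034], [-0.0074, -0.0047], [-0.0092, -0.006], [-0.0109, -0.0075], [-0.0125, -0.0089], [-0.014, -0.0105], [-0.0155, -0.0121], [-0.017, -0.0138]]
1 [[-0.0014, -0.0017], [-0.0027, -0.0035], [-0.0039, -0.0053], [-0.005, -0.0072], [-0.0061, -0.0091], [-0.0071, -0.0111], [-0.008, -0.0131], [-0.0088, -0.0151], [-0.0096, -0.0172], [-0.0103, -0.0193]]
2 [[-0.0006, -0.0021], [-0.0011, -0.0043], [-0.0015, -0.0064], [-0.0018, -0.0086], [-0.0021, -0.0108], [-0.0022, -0.013], [-0.0023, -0.0152], [-0.0022, -0.0174], [-0.0021, -0.0196], [-0.0019, -0.0218]]
3 [[0.0003, -0.0022], [0.0007, -0.0043], [0.0011, -0.0065], [0.0017, -0.0086], [0.0023, -0.0107], [0.003, -0.0128], [0.0038, -0.0149], [0.0047, -0.0169], [0.0057, -0.0189], [0.0067, -0.0208]]
4 [[0.0011, -0.0019], [0.0023, -0.0037], [0.0036, -0.0055], [0.0049, -0.0073], [0.0063, -0.009], [0.0078, -0.0106], [0.0093, -0.0122], [0.0109, -0.0137], [0.0126, -0.0152], [0.0143, -0.0166]]
5 [[0.0018, -0.0013], [0.0036, -0.0026], [0.0054, -0.0037], [0.0074, -0.0048], [0.0093, -0.0058], [0.0113, -0.0068], [0.0133, -0.0076], [0.0154, -0.0084], [0.0175, -0.0091], [0.0196, -0.0097]]
6 [[0.0021, -0.0005], [0.0043, -0.001], [0.0065, -0.0013], [0.0086, -0.0016], [0.0108, -0.0017], [0.013, -0.0018], [0.0152, -0.0018], [0.0174, -0.0017], [0.0196, -0.0016], [0.0218, -0.0013]]
```

The pack has moved about 4 mm so far, roughly 18 mm short of home. Winding on 1.2 rad.

```bash
python3 -c "
from h import *
print(rows(2.053,1.2));print(rows(3.253,.8));p=4.053
for i in range(6): print(i,rows(p,.4));p+=.4"
```

```text
[[-0.0056, -0.0034], [-0.0109, -0.0075], [-0.0155, -0.0121], [-0.0196, -0.0173], [-0.0231, -0.0229], [-0.0258, -0.0289], [-0.0278, -0.0352], [-0.029, -0.0417], [-0.0295, -0.0483], [-0.0292, -0.0548]]
[[0.0007, -0.0043], [0.0017, -0.0086], [0.003, -0.0128], [0.0047, -0.0169], [0.0067, -0.0208], [0.009, -0.0245], [0.0116, -0.0281], [0.0145, -0.0314], [0.0176, -0.0345], [0.021, -0.0374]]
0 [[0.0018, -0.0013], [0.0036, -0.0026], [0.0054, -0.0037], [0.0074, -0.0048], [0.0093, -0.0058], [0.0113, -0.0068], [0.0133, -0.0076], [0.0154, -0.0084], [0.0175, -0.0091], [0.0196, -0.0097]]
1 [[0.0021, -0.0005], [0.0043, -0.001], [0.0065, -0.0013], [0.0086, -0.0016], [0.0108, -0.0017], [0.013, -0.0018], [0.0152, -0.0018], [0.0174, -0.0017], [0.0196, -0.0016], [0.0218, -0.0013]]
2 [[0.0022, 0.0004], [0.0043, 0.0008], [0.0065, 0.0013], [0.0086, 0.0019], [0.0107, 0.0026], [0.0127, 0.0034], [0.0147, 0.0043], [0.0167, 0.0052], [0.0187, 0.0062], [0.0206, 0.0073]]
3 [[0.0019, 0.0012], [0.0037, 0.0024], [0.0054, 0.0037], [0.0072, 0.0051], [0.0088, 0.0066], [0.0104, 0.0081], [0.0119, 0.0097], [0.0134, 0.0113], [0.0148, 0.013], [0.0161, 0.0147]]
4 [[0.0013, 0.0018], [0.0024, 0.0037], [0.0036, 0.0056], [0.0046, 0.0075], [0.0056, 0.0095], [0.0064, 0.0115], [0.0072, 0.0135], [0.0079, 0.0156], [0.0086, 0.0177], [0.0091, 0.0199]]
5 [[0.0005, 0.0022], [0.0008, 0.0043], [0.0011, 0.0065], [0.0013, 0.0087], [0.0014, 0.0109], [0.0014, 0.0131], [0.0014, 0.0153], [0.0012, 0.0175], [0.001, 0.0197], [0.0007, 0.0218]]
```

Request:
arm_command --moves '[[[0, 0, 0], [-0.0056, -0.0034, 0], 1], [[0, 0, 0], [-0.0109, -0.0075, 0], 1], [[0, 0, 0], [-0.0155, -0.0121, 0], 1], [[0, 0, 0], [-0.0196, -0.0173, 0], 1], [[0, 0, 0], [-0.0231, -0.0229, 0], 1], [[0, 0, 0], [-0.0258, -0.0289, 0], 1], [[0, 0, 0], [-0.0278, -0.0352, 0], 1], [[0, 0, 0], [-0.029, -0.0417, 0], 1], [[0, 0, 0], [-0.0295, -0.0483, 0], 1], [[0, 0, 0], [-0.0292, -0.0548, 0], 1]]'

```text
t: 19.0
ee_pos: [555.2, -291.3, 127.7]
eef_rot: [3.135, 0.001, 1.75]
force: [8.3, 1.0, -4.3]
gripper_width: 23.5
finger_force: 40.0
```

```bash
python3 -c "
from h import *
where();track()"
```

```text
r 54.8 ang deg -84.0 [ 555.2 -291.3  127.7] F [ 8.3  1.  -4.3] w 23.47452857472967 39.99867081642151
[('scene', [278, 195, 19, 17, 178], [287.09, 203.06], np.float64(-60.38)), ('side', [249, 185, 13, 18, 143], [255.38, 193.2], np.float64(-60.14))]
```

Request:
arm_command --moves '[[[0, 0, 0], [0.0007, -0.0043, 0], 1], [[0, 0, 0], [0.0017, -0.0086, 0], 1], [[0, 0, 0], [0.003, -0.0128, 0], 1], [[0, 0, 0], [0.0047, -0.0169, 0], 1], [[0, 0, 0], [0.0067, -0.0208, 0], 1], [[0, 0, 0], [0.009, -0.0245, 0], 1], [[0, 0, 0], [0.0116, -0.0281, 0], 1], [[0, 0, 0], [0.0145, -0.0314, 0], 1], [[0, 0, 0], [0.0176, -0.0345, 0], 1], [[0, 0, 0], [0.021, -0.0374, 0], 1]]'

```text
t: 20.1
ee_pos: [514.0, -279.2, 127.7]
eef_rot: [3.137, 0.005, 1.749]
force: [6.7, -5.5, -5.8]
gripper_width: 23.4
finger_force: 40.0
```

```bash
python3 -c "
from h import *
where();track()"
```

```text
r 55.4 ang deg -129.9 [ 514.  -279.2  127.7] F [ 6.7 -5.5 -5.8] w 23.374622945727776 39.99686658382416
[('scene', [279, 194, 19, 18, 179], [288.06, 202.39], np.float64(-55.99)), ('side', [248, 184, 13, 18, 136], [254.8, 192.22], np.float64(-54.79))]
```

Request:
arm_command --moves '[[[0, 0, 0], [0.0018, -0.0013, 0], 1], [[0, 0, 0], [0.0036, -0.0026, 0], 1], [[0, 0, 0], [0.0054, -0.0037, 0], 1], [[0, 0, 0], [0.0074, -0.0048, 0], 1], [[0, 0, 0], [0.0093, -0.0058, 0], 1], [[0, 0, 0], [0.0113, -0.0068, 0], 1], [[0, 0, 0], [0.0133, -0.0076, 0], 1], [[0, 0, 0], [0.0154, -0.0084, 0], 1], [[0, 0, 0], [0.0175, -0.0091, 0], 1], [[0, 0, 0], [0.0196, -0.0097, 0], 1]]'

```text
t: 21.2
ee_pos: [500.2, -262.4, 127.7]
eef_rot: [3.139, 0.005, 1.749]
force: [2.4, -7.2, -5.9]
gripper_width: 23.2
finger_force: 40.0
```

```bash
python3 -c "
from h import *
where();track()"
```

```text
r 55.6 ang deg -152.5 [ 500.2 -262.4  127.7] F [ 2.4 -7.2 -5.9] w 23.236115023634383 39.99675393104553
[('scene', [280, 194, 19, 17, 176], [288.68, 202.01], np.float64(-53.35)), ('side', [248, 184, 10, 15, 91], [253.07, 190.41], np.float64(-44.13))]
```

Request:
arm_command --moves '[[[0, 0, 0], [0.0021, -0.0005, 0], 1], [[0, 0, 0], [0.0043, -0.001, 0], 1], [[0, 0, 0], [0.0065, -0.0013, 0], 1], [[0, 0, 0], [0.0086, -0.0016, 0], 1], [[0, 0, 0], [0.0108, -0.0017, 0], 1], [[0, 0, 0], [0.013, -0.0018, 0], 1], [[0, 0, 0], [0.0152, -0.0018, 0], 1], [[0, 0, 0], [0.0174, -0.0017, 0], 1], [[0, 0, 0], [0.0196, -0.0016, 0], 1], [[0, 0, 0], [0.0218, -0.0013, 0], 1]]'

```text
t: 22.3
ee_pos: [494.0, -241.3, 127.6]
eef_rot: [-3.141, 0.005, 1.749]
force: [-1.7, -8.1, -2.9]
gripper_width: 23.1
finger_force: 40.0
```

```bash
cat >> h.py <<'E'
def tang():
    o=observe();p=np.array(o['ee_pos'])[:2]-AX;p/=np.hypot(*p);f=np.array(o['force'])[:2]
    print('tang',(f@np.array([-p[1],p[0]])).round(2),'rad',(f@p).round(2))
E
python3 -c "
from h import *
where();tang();track()"
```

```text
r 55.7 ang deg -175.3 [ 494.  -241.3  127.6] F [-1.7 -8.1 -2.9] w 23.071294825003182 39.99766230583191
tang 7.96 rad 2.32
[('scene', [280, 194, 19, 17, 176], [289.02, 201.74], np.float64(-51.66)), ('side', [248, 184, 6, 10, 40], [250.92, 188.3], np.float64(-31.49))]
```

Request:
arm_command --moves '[[[0, 0, 0], [0, 0, 0], 1], [[0, 0, 0], [0, 0, 0], 1], [[0, 0, 0], [0, 0, 0], 1], [[0, 0, 0], [0, 0, 0], 1], [[0, 0, 0], [0.0, 0.0, 0], 1], [[0, 0, 0], [0.0022, 0.0004, 0], 1], [[0, 0, 0], [0.0043, 0.0008, 0], 1], [[0, 0, 0], [0.0065, 0.0013, 0], 1], [[0, 0, 0], [0.0086, 0.0019, 0], 1], [[0, 0, 0], [0.0107, 0.0026, 0], 1]]'

```text
t: 23.4
ee_pos: [494.1, -230.1, 127.6]
eef_rot: [-3.14, 0.004, 1.749]
force: [-3.5, -8.4, -1.3]
gripper_width: 23.5
finger_force: 40.0
```

```bash
python3 -c "
from h import *
where();tang();track();p=5.053
for i in range(8): print(rows(p,.2,5));p+=.2"
```

```text
r 55.7 ang deg 173.3 [ 494.1 -230.1  127.6] F [-3.5 -8.4 -1.3] w 23.473060600320736 39.998295307159424
tang 8.76 rad 2.48
[('scene', [280, 194, 19, 16, 173], [289.34, 201.51], np.float64(-50.17)), ('side', [248, 184, 6, 7, 30], [250.67, 187.23], np.float64(-25.92))]
[[0.0021, 0.0008], [0.0041, 0.0016], [0.0061, 0.0026], [0.008, 0.0036], [0.0099, 0.0047]]
[[0.0019, 0.0012], [0.0037, 0.0024], [0.0054, 0.0037], [0.0072, 0.0051], [0.0088, 0.0066]]
[[0.0016, 0.0015], [0.0031, 0.0031], [0.0046, 0.0047], [0.006, 0.0064], [0.0073, 0.0082]]
[[0.0013, 0.0018], [0.0024, 0.0037], [0.0036, 0.0056], [0.0046, 0.0075], [0.0056, 0.0095]]
[[0.0009, 0.002], [0.0017, 0.0041], [0.0024, 0.0061], [0.003, 0.0083], [0.0036, 0.0104]]
[[0.0005, 0.0022], [0.0008, 0.0043], [0.0011, 0.0065], [0.0013, 0.0087], [0.0014, 0.0109]]
[[0.0, 0.0022], [-0.0, 0.0044], [-0.0002, 0.0066], [-0.0004, 0.0088], [-0.0008, 0.011]]
[[-0.0004, 0.0022], [-0.0009, 0.0043], [-0.0015, 0.0064], [-0.0022, 0.0085], [-0.0029, 0.0106]]
```

Request:
arm_command --moves '[[[0, 0, 0], [0, 0, 0], 1], [[0, 0, 0], [0, 0, 0], 1], [[0, 0, 0], [0, 0, 0], 1], [[0, 0, 0], [0, 0, 0], 1], [[0, 0, 0], [0.0, 0.0, 0], 1], [[0, 0, 0], [0.0021, 0.0008, 0], 1], [[0, 0, 0], [0.0041, 0.0016, 0], 1], [[0, 0, 0], [0.0061, 0.0026, 0], 1], [[0, 0, 0], [0.008, 0.0036, 0], 1], [[0, 0, 0], [0.0099, 0.0047, 0], 1]]'

```text
t: 24.5
ee_pos: [496.5, -219.6, 127.6]
eef_rot: [-3.139, 0.004, 1.749]
force: [-6.0, -8.1, -0.9]
gripper_width: 23.4
finger_force: 40.0
```

```bash
python3 -c "
from h import *
where();tang();track()"
```

```text
r 55.7 ang deg 162.1 [ 496.5 -219.6  127.6] F [-6.  -8.1 -0.9] w 23.44919184295305 39.99904453754425
tang 9.5 rad 3.2
[('scene', [281, 194, 18, 16, 172], [289.39, 201.51], np.float64(-50.05)), ('side', [248, 184, 7, 5, 28], [251.11, 186.11], np.float64(-20.77))]
```

Request:
arm_command --moves '[[[0, 0, 0], [0, 0, 0], 1], [[0, 0, 0], [0, 0, 0], 1], [[0, 0, 0], [0, 0, 0], 1], [[0, 0, 0], [0, 0, 0], 1], [[0, 0, 0], [0.0, 0.0, 0], 1], [[0, 0, 0], [0.0019, 0.0012, 0], 1], [[0, 0, 0], [0.0037, 0.0024, 0], 1], [[0, 0, 0], [0.0054, 0.0037, 0], 1], [[0, 0, 0], [0.0072, 0.0051, 0], 1], [[0, 0, 0], [0.0088, 0.0066, 0], 1]]'

```text
t: 25.6
ee_pos: [500.9, -209.6, 127.6]
eef_rot: [-3.137, 0.003, 1.749]
force: [-9.8, -8.2, 1.7]
gripper_width: 23.6
finger_force: 40.0
```

```bash
python3 -c "
from h import *
where();tang();track()"
```

```text
r 55.7 ang deg 150.9 [ 500.9 -209.6  127.6] F [-9.8 -8.2  1.7] w 23.584970961413738 39.99994218349457
tang 11.97 rad 4.6
[('scene', [281, 194, 18, 16, 172], [289.39, 201.51], np.float64(-50.05)), ('side', [248, 183, 8, 7, 29], [251.34, 185.34], np.float64(-17.2))]
```

The pack stopped moving at about 11.46 rad of winding, so it is home and the pad is compressing, roughly 20 N by travel. One more step of 0.2 rad.

Request:
arm_command --moves '[[[0, 0, 0], [0, 0, 0], 1], [[0, 0, 0], [0, 0, 0], 1], [[0, 0, 0], [0, 0, 0], 1], [[0, 0, 0], [0, 0, 0], 1], [[0, 0, 0], [0.0, 0.0, 0], 1], [[0, 0, 0], [0.0016, 0.0015, 0], 1], [[0, 0, 0], [0.0031, 0.0031, 0], 1], [[0, 0, 0], [0.0046, 0.0047, 0], 1], [[0, 0, 0], [0.006, 0.0064, 0], 1], [[0, 0, 0], [0.0073, 0.0082, 0], 1]]'

```text
t: 26.7
ee_pos: [507.1, -200.7, 127.5]
eef_rot: [-3.136, 0.002, 1.749]
force: [-10.0, -6.4, 3.4]
gripper_width: 23.3
finger_force: 40.0
```

```bash
python3 -c "
from h import *
where();tang();track();print(rows(5.653,.12,10))
o=observe();print(o['moment'],o['force'])"
```

```text
r 55.6 ang deg 139.7 [ 507.1 -200.7  127.5] F [-10.   -6.4   3.4] w 23.286745236285057 40.00065565109253
tang 11.36 rad 3.46
[('scene', [281, 194, 18, 16, 171], [289.36, 201.55], np.float64(-50.27)), ('side', [248, 184, 7, 12, 50], [251.28, 188.7], np.float64(-33.84))]
[[0.0004, 0.0005], [0.0008, 0.0011], [0.0011, 0.0016], [0.0015, 0.0022], [0.0019, 0.0027], [0.0022, 0.0033], [0.0026, 0.0038], [0.0029, 0.0044], [0.0032, 0.005], [0.0036, 0.0056]]
[-1.00908832  1.63609698  0.03511162] [-9.67881507 -6.02501127  3.24262707]
```

Travel gives about 31 N and the grip force about 35 N. I'll add 0.12 rad, then release.

Request:
arm_command --moves '[[[0, 0, 0], [0.0004, 0.0005, 0], 1], [[0, 0, 0], [0.0008, 0.0011, 0], 1], [[0, 0, 0], [0.0011, 0.0016, 0], 1], [[0, 0, 0], [0.0015, 0.0022, 0], 1], [[0, 0, 0], [0.0019, 0.0027, 0], 1], [[0, 0, 0], [0.0022, 0.0033, 0], 1], [[0, 0, 0], [0.0026, 0.0038, 0], 1], [[0, 0, 0], [0.0029, 0.0044, 0], 1], [[0, 0, 0], [0.0032, 0.005, 0], 1], [[0, 0, 0], [0.0036, 0.0056, 0], 1]]'

```text
t: 27.8
ee_pos: [511.7, -196.0, 127.5]
eef_rot: [-3.135, 0.002, 1.75]
force: [-12.3, -5.9, 4.2]
gripper_width: 23.5
finger_force: 40.0
```

```bash
python3 -c "
from h import *
where();tang();track()"
```

```text
r 55.6 ang deg 132.9 [ 511.7 -196.   127.5] F [-12.3  -5.9   4.2] w 23.45934125243451 40.00098645687103
tang 13.03 rad 4.11
[('scene', [281, 194, 18, 16, 170], [289.36, 201.58], np.float64(-50.38)), ('side', [248, 183, 8, 15, 76], [252.33, 189.45], np.float64(-38.64))]
```

Travel gives about 37 N and the grip force about 45 N, both inside 28–55 N. Letting go.

Request:
arm_command --moves '[[[0, 0, 0], [0, 0, 0], 0.6], [[0, 0, 0], [0, 0, 0], 0], [[0, 0, 0], [0, 0, 0], -1], [[0, 0, 0], [0, 0, 0], -1], [[0, 0, 0], [0, 0, 0], -1], [[0, 0, 0], [0, 0, 0], -1], [[0, 0, 0], [0, 0, 0], -1], [[0, 0, 0], [0, 0, -0.03], -1], [[0, 0, 0], [0, 0, -0.07], -1], [[0, 0, 0], [0, 0, -0.11], -1]]'

```text
t: 28.9
ee_pos: [514.1, -193.6, 238.4]
eef_rot: [-3.141, -0.001, 1.75]
force: [1.6, -1.4, 0.4]
gripper_width: 91.3
finger_force: 0.0
```

Request:
arm_command --moves '[[[0, 0, 0], [0, 0, -0.03], -1], [[0, 0, 0], [0, 0, -0.05], -1], [[0, 0, 0], [-0.03, 0, -0.05], -1], [[0, 0, 0], [-0.06, 0, -0.05], -1], [[0, 0, 0], [-0.06, 0, -0.05], -1], [[0, 0, 0], [-0.06, 0, -0.05], -1], [[0, 0, 0], [-0.06, 0, -0.05], -1], [[0, 0, 0], [-0.06, 0, -0.05], -1], [[0, 0, 0], [-0.06, 0, -0.05], -1], [[0, 0, 0], [-0.06, 0, -0.05], -1]]'

```text
t: 29.9
ee_pos: [525.3, -252.6, 287.7]
eef_rot: [3.141, 0.0, 1.75]
force: [0.3, 0.4, -0.0]
gripper_width: 91.9
finger_force: 0.0
```

```bash
python3 - <<'E'
from h import *
o=observe();print(o['ee_pos'],o['gripper_width'],o['force']);track()
w=snapshot('wrist');g=cv2.cvtColor(w['img'],cv2.COLOR_RGB2GRAY)
m=(g<38).astype(np.uint8);m[190:]=0;m[:,:200]=0;m[:,350:]=0
k,l,st,c=cv2.connectedComponentsWithStats(m)
for i in range(1,k):
    if st[i,4]>300:
        G=ray(w,*c[i],170)[:2];d=G-AX;print(st[i],c[i].round(1),G.round(1),np.hypot(*d).round(1),np.degrees(np.arctan2(d[1],d[0])).round(1))
E
```

```text
[ 525.25479659 -252.55569696  287.72018835] 91.85432387325172 [ 0.31947702  0.43001074 -0.00998625]
[('scene', [280, 194, 19, 16, 173], [289.34, 201.51], np.float64(-50.2)), ('side', [251, 190, 7, 10, 44], [254.25, 194.5], np.float64(-65.17))]
[262 119  27  28 593] [275.  132.5] [ 511.7 -196. ] 55.6 132.9
```

The crank stayed where I left it: the grip is at 132.9°, about 0.69 rad past contact, or 35–40 N. The pack has not moved either. Handing in.

```bash
python3 -c "
from h import *
print(close_job())"
```

```text
the job is handed in; nothing more can be done
None
```

The yellow pack is home in the dock, the crank is wound to an estimated 35–45 N on the pad (inferred from crank travel and grip force, not measured directly) and let go, and the job was handed in about 30 s into the 72 s limit; no pass/fail verdict came back.

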